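# Fit the drive gear of the book-edge roller and lock its keeper

## Robot

A 6-joint arm with a two-finger parallel gripper is mounted at the origin on the work surface. World frame = base frame: x ahead of the robot, y to its left, z up, the work surface at z = 0. Lengths are in m, angles in rad, forces in N, time in s.
With the tool pointing down it reaches from about 0.35 to 0.85 m from the base axis. Payload 8.1 kg.
Tool frame: the origin (TCP) lies at the very end of the fingers, on their centre line; the grasp point (between the pads) lies 19 mm behind it (env.grip_point_offset is the distance from the TCP to the grasp point, in m); z points along the fingers, y is the line along which they close (so a half turn about z gives the same grasp; the last joint's range is limited). The gripper opens to 93 mm and grips with 3 to 60 N. Pads are 15 mm wide; open, the fingers measure 128 mm over their backs; the gripper's body (75 mm by 188 mm) begins 65 mm behind the grasp point.
Start: joints at [1.166, 0.13, 1.488, -0, 1.523, -0.085], TCP at [0.189, 0.57, 0.219] pointing down, gripper open.
Joint ranges: [-2.96, 2.96], [-0.89, 2.26], [0.02, 2.5], [-1.34, 4.48], [0, 2.73], [-2.66, 2.66]. Speed limits (rad/s): [2.39, 2.39, 2.79, 3.14, 3.14, 3.14].

## Interface

Orientations are given as a rotation vector (axis times angle).
In Python, from workcell import env gives the robot as it stands.
- The arm moves only by the shell command python3 -m jog 'ROWS' [FORCE]. ROWS is a JSON object of lists of equal length, an entry for each row: "gripper": the closure in counts, from 0 (fully open) to 255 (shut); "linear": the shift along the tool's x, y, z in cm, a list of three; "angular": the turn, a rotation vector about the tool's x, y, z in degrees, a list of three. In form: {"gripper": [gripper, ...], "linear": [[dx, dy, dz], ...], "angular": [[wx, wy, wz], ...]}. A call has 1 to 10 rows; each row shifts and turns the commanded pose from where the row before left it, along the tool's axes as they then stand; what a row does not reach is not made up. A row lasts 1/8 s, in which the tool goes at most 62.5 mm and 10.7 degrees, less where a joint would pass 70% of its speed; a pose out of reach is approached as far as the arm can. A call is refused whole if a number of a shift passes 6.25 or a number of a turn 10.7, either way. A call with a gripper value outside its range is refused whole. The fingers move at their own pace and stop on an object; FORCE is the grip in N (left out, the last holds). Time passes only in rows, so rows that do not move let the fingers close. It gives the time, the measured TCP pose, the force, the opening and the grip force at its end, in the units of the state.
- env.get_obs(): the state, without advancing time (a new reading comes with each control period).
- env.snapshot(name): name is "scene" or "top" or "wrist"; returns a dict with "image" (400x640x3 uint8, red, green, blue), "range_z" (400x640 float32, m along the optical axis (not along the pixel's ray), 0 where there is no reading), "camera_matrix" (3x3 intrinsics, pixels), "D" ([k1, k2, p1, p2, k3] as OpenCV has them; the pictures are not rectified), "rvec" (rotation vector, rad) and "tvec" (3), from world to camera coordinates, as OpenCV has them; the wrist camera has in their place "mount" (4x4, takes a point from camera to tool coordinates, whose origin is the TCP and whose axes are the flange's). Camera axes: x right, y down, z forward; pixel columns grow to the right and rows downward; lengths in m; the calibration is good to about 2 mm. A picture is of the moment at which its call begins: read the wrist's pose just before it.
- env.sign_off(): hands the job in; it is judged then, once.
The state is a dict: "time_s": time; "qpos": joint angles; "joint_velocities": joint speeds; "tau": joint torques, N m; "ee_pos": TCP position; "eef_rot": TCP orientation; "wrist_force": force on the tool from outside, world axes, zero at the start; "wrist_torque": the same for the moment, N m; "width": finger opening in m; "gripper_force": force on a finger pad.
Only numpy, scipy, OpenCV 4.12 (cv2) and the standard library are available. Lean on these libraries where they do the work, as an engineer would, in place of code of your own. Each camera call takes 0.05 s, during which the arm holds its last target. There are 200 camera calls.

## Task

The edge-roller machine on the binding bench is missing its drive gear. Take the larger of the two loose aluminium gears and lower it, hub up, onto the machine's empty shaft, rocking it about its axis until its teeth drop into mesh with the steel pinion and it sits fully home; then swing the keeper arm across the gear as far as it goes. Leave the smaller gear, the glue pot and the brush where they are.

Things in the scene. Friction and masses are not known exactly. Their poses are not given: they have to be found in the camera images.
- gear_mid (a point): Larger loose gear, aluminium, hub up: toothed disc 88 mm across the tips, 20 mm thick (16 teeth 10 mm deep, pitch radius 40, one tooth on its own +x axis, then every 22.5 deg); on top a block hub 40 mm high, 36 mm wide along its y (flat sides to grip), 30 along x. 20 mm bore right through, 60 mm high in all, about 0.35 kg. Point on its axis, 30 mm above its underside; z up.
- spare_mid (a point): The smaller loose gear, same aluminium and height: disc 58 mm across (10 teeth), hub 30 x 30 mm, 40 mm high. Not wanted. This point is on its axis, 30 mm above its underside.
- machine: Edge-roller machine fixed to the bench: grey-green housing with aluminium deck, 200 x 250 mm, 70 mm high; origin at bench height, 15 mm nearer its front than its centre; -x is its front, z up. Two upright black rubber rollers (48 mm thick, tops 38 mm above the deck) stand at its back, 108 mm behind the shaft.
- shaft_seat (a point): Empty vertical shaft of the machine: point on its axis at the top of the 32 mm wide shoulder (8 mm above the deck) on which the gear's underside rests when fully home (gear_mid is then 30 mm above it). The shaft is 17 mm thick with a tapered tip, ending 54 mm above this point. Axes as the machine's.
- pinion_top (a point): Centre of the top face of the steel pinion, held by a brake, 71 mm from the shaft's axis towards machine -y: 68 mm across the tips, 12 teeth, pitch radius 30, 20 mm thick, one tooth on its own +x axis, then every 30 deg; turned differently each time. Top face 20 mm above shaft_seat, level with the disc's top when the gear is home; meshed, the gear has about 2 deg of play either way.
- keeper (a joint): Keeper arm angle, rad: 0 = across the gear's rim, at its stop (closed); grows as it swings open, clockwise from above, to 1.5. Starts at 0.8 to 1.2, stays where left (about 1 N at the handle moves it). Flat dark steel arm 12 mm wide, 8 mm thick, its underside 3 mm above the toothed disc: it closes only when the gear is home, and clears the hub.
- keeper_grip (a point): On the axis of the keeper's upright black handle, a round post 18 mm thick at the arm's end, 110 mm from the pivot; the post reaches 24 mm below this point (arm's top) and 21 mm above it.
- keeper_pivot (a point): The keeper's vertical pivot axis, at the height of keeper_grip, 45 mm towards machine +x and 45 mm towards machine +y from the shaft's axis.
- pot: Bystander, loose: open white plastic glue pot, 92 mm wide, 100 mm high; origin at the centre of its underside.
- brush: Bystander, loose: glue brush, 200 mm long, lying flat.
Not all that is in view belongs to the job. What is shaped like the part that bears gear_mid but blue or turquoise is not meant.

How it is judged:
On the way, in this order (a step that is already met when the one before it is completed fails the run):
1. the larger gear is fully home on the shaft, its teeth in mesh with the pinion (z of gear_mid in the frame of shaft_seat between 0.026 and 0.033 m and horizontal distance between gear_mid and shaft_seat below 0.005 m and angle between gear_mid's own z axis and vertical below 0.06 rad), for 0.2 s.
2. the keeper arm is swung across the gear to its stop, the gear still home (all of step 1 and value of joint keeper below 0.1 rad), for 0.2 s.
At the end, for the whole second after the job is handed in: The larger gear sits on the shaft, upright within 3.4 degrees, on the shaft's axis within 5 mm and within 3 mm of fully home (only possible with its teeth in mesh), at rest; the keeper arm is within 0.1 rad of its closed stop (all of step 2 and linear speed of gear below 0.02 m/s); the robot touches nothing.
It fails at once if the smaller gear is moved by more than 40 mm (distance of spare_mid from where it was at the start of the episode above 0.04 m).
It fails at once if the glue pot or the brush is moved by more than 40 mm (distance of any of pot, brush from where it was at the start of the episode above 0.04 m).
It also fails if it takes over 58 s, if anything falls off the work surface, if the arm or the gripper's body presses on something with over 40 N, if the wrist force passes 120 N, or if a joint passes its speed limit or range.

## Working session

There is one attempt and no reset: what is moved stays moved. The work goes in short steps, Python scripts to look and compute and a shell command to move; the robot and the scene stay as the last step left them, time stands still between calls to the robot, and variables do not carry over. Pictures are saved under pics/ and viewed, at most 10 in all, crops included, and the job is handed in when it is done.

```bash
mkdir -p pics; ls
cat > h.py <<'E'
import numpy as np, cv2, pickle
from workcell import env
from scipy.spatial.transform import Rotation as R
def snap(name):
    o=env.get_obs(); s=env.snapshot(name)
    if 'mount' in s:
        T=np.eye(4);T[:3,:3]=R.from_rotvec(o['eef_rot']).as_matrix();T[:3,3]=o['ee_pos']
        s['c2w']=T@np.array(s['mount'])
    else:
        T=np.eye(4);T[:3,:3]=R.from_rotvec(np.ravel(s['rvec'])).as_matrix();T[:3,3]=np.ravel(s['tvec'])
        s['c2w']=np.linalg.inv(T)
    return s
def save(s,f): pickle.dump(s,open(f,'wb'))
def load(f): return pickle.load(open(f,'rb'))
def cloud(s):
    h,w=s['range_z'].shape
    g=np.stack(np.meshgrid(np.arange(w),np.arange(h)),-1).reshape(-1,1,2).astype(float)
    n=cv2.undistortPoints(g,s['camera_matrix'],s['D']).reshape(h,w,2)
    z=s['range_z'][...,None]
    p=np.concatenate([n*z,z],-1)
    P=p@s['c2w'][:3,:3].T+s['c2w'][:3,3]
    P[s['range_z']<=0]=np.nan
    return P
def px(s,u,v,z):  # ray to plane z
    n=cv2.undistortPoints(np.array([[[u,v]]],float),s['camera_matrix'],s['D']).ravel()
    d=s['c2w'][:3,:3]@[n[0],n[1],1]; c=s['c2w'][:3,3]
    return c+d*(z-c[2])/d[2]
def proj(s,P):
    T=np.linalg.inv(s['c2w'])
    return cv2.projectPoints(np.atleast_2d(np.array(P,float)),cv2.Rodrigues(T[:3,:3])[0],T[:3,3],s['camera_matrix'],s['D'])[0].reshape(-1,2)
def png(s,f,crop=None,k=1):
    im=s['image'][...,::-1]
    if crop: u0,v0,u1,v1=crop; im=im[v0:v1,u0:u1]
    cv2.imwrite('pics/'+f,cv2.resize(im,None,fx=k,fy=k,interpolation=cv2.INTER_CUBIC))
E
python3 - <<'E'
from h import *
for n in('top','scene'):
    s=snap(n);save(s,n+'.pkl');png(s,n+'0.png');print(s['c2w'].round(3),s['camera_matrix'],s['D'])
print(env.get_obs())
E
```

```text
pics
[[-0.008 -0.998  0.056  0.416]
 [-1.     0.007 -0.016 -0.102]
 [ 0.016 -0.056 -0.998  1.359]
 [ 0.     0.     0.     1.   ]] [[488.24041007   0.         326.46617967]
 [  0.         488.24041007 198.47635204]
 [  0.           0.           1.        ]] [-0.09598418  0.          0.          0.          0.        ]
[[ 0.545  0.633 -0.549  1.285]
 [ 0.838 -0.425  0.341 -0.611]
 [-0.017 -0.647 -0.763  1.185]
 [ 0.     0.     0.     1.   ]] [[501.92680446   0.         309.3832953 ]
 [  0.         501.92680446 195.78169999]
 [  0.           0.           1.        ]] [-0.12394852  0.          0.          0.          0.        ]
{'time_s': 0.1, 'qpos': array([ 1.16558473e+00,  1.31083799e-01,  1.48920517e+00,  6.26495656e-05,
        1.52298406e+00, -8.54598542e-02]), 'joint_velocities': array([ 0.00100527,  0.00037395, -0.00142244, -0.00048329,  0.00214974,
       -0.00023059]), 'tau': array([ 6.15537720e-04, -5.61342716e+01, -4.93094480e+01,  7.70336506e-02,
        2.91993778e-02, -5.52738049e-05]), 'ee_pos': array([0.18838224, 0.56910945, 0.21767434]), 'eef_rot': array([-5.00057853e-01, -3.10106346e+00,  2.53623039e-03]), 'wrist_force': array([-0.43952047,  1.06161859, -0.58329667]), 'wrist_torque': array([ 0.00109852, -0.02131298, -0.01189388]), 'gripper_force': 0.0, 'width': 0.09262359229078877}
```

View pics/top0.png

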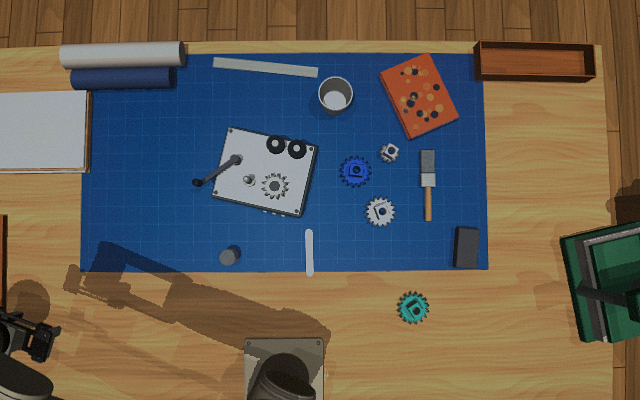

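View pics/scene0.png

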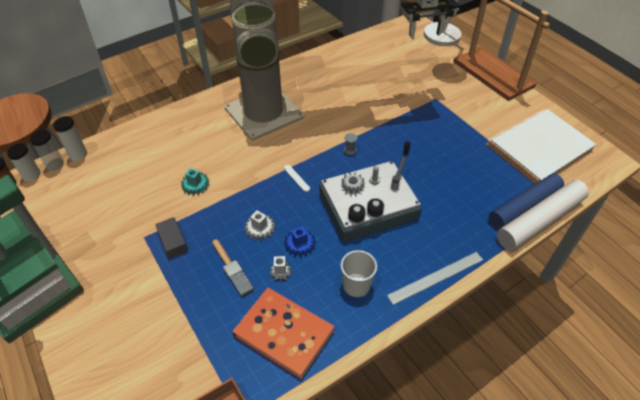

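The top view shows the wanted gear at (380,211), the spare at (390,152), the empty shaft at (250,180), the pinion at (275,186), the keeper pivot at (237,159) and its handle at (197,183). The blue and turquoise gears are decoys.

Run:
```python
from h import *
s=load('top.pkl');P=cloud(s)
for n,u,v,z in(('gear',380,211,.06),('spare',390,152,.06),('shaft',249,180,.132),('pinion',275,186,.098),('pivot',237,159,.12),('handle',197,183,.13),('blue',355,171,.06),('pot',335,95,.1),('brush',428,185,.01)):
    print(n,px(s,u,v,z).round(3),P[v-3:v+4,u-3:u+4,2].ravel()[::6].round(3))
def reg(u,v,r,z0,z1):
    Q=P[v-r:v+r,u-r:u+r].reshape(-1,3);Q=Q[(Q[:,2]>z0)&(Q[:,2]<z1)];return Q
Q=reg(380,211,24,.045,.075);print('hub',len(Q),Q.mean(0),cv2.minAreaRect((Q[:,:2]*1e3).astype(np.float32)))
Q=reg(380,211,24,.012,.03);print('disc',len(Q),cv2.minEnclosingCircle((Q[:,:2]*1e3).astype(np.float32)))
Q=reg(265,172,65,.062,.078);print('deck',len(Q),cv2.minAreaRect((Q[:,:2]*1e3).astype(np.float32)))
Q=reg(274,186,20,.09,.106);print('pin',len(Q),cv2.minEnclosingCircle((Q[:,:2]*1e3).astype(np.float32)))
Q=reg(249,180,12,.11,.14);print('shaft',len(Q),Q.mean(0),Q[:,2].max())
a=s['image'][120:230,185:345,::-1];b=s['image'][130:240,340:450,::-1]
cv2.imwrite('pics/c1.png',np.hstack([cv2.resize(x,None,fx=k,fy=k,interpolation=3) for x,k in((cv2.copyMakeBorder(a,0,0,0,0,0),2.9),(b,2.9))]))
```

```text
gear [ 0.454 -0.266  0.06 ] [ 0.057  0.043  0.006 -0.    -0.003  0.003  0.064  0.053  0.023]
spare [ 0.613 -0.295  0.06 ] [0.062 0.042 0.018 0.002 0.002 0.059 0.06  0.046 0.064]
shaft [0.533 0.073 0.132] [0.132 0.076 0.078 0.11  0.123 0.123 0.12  0.083 0.077]
pinion [0.52  0.011 0.098] [0.103 0.102 0.106 0.102 0.099 0.102 0.107 0.103 0.096]
pivot [0.588 0.106 0.12 ] [0.113 0.073 0.086 0.107 0.112 0.113 0.112 0.114 0.07 ]
handle [0.526 0.206 0.13 ] [ 0.153  0.128  0.146  0.149  0.155  0.154  0.149 -0.001  0.114]
blue [ 0.562 -0.2    0.06 ] [ 0.059  0.029  0.004 -0.001 -0.001  0.005  0.06   0.059  0.059]
pot [ 0.759 -0.147  0.1  ] [0.002 0.001 0.004 0.006 0.003 0.008 0.003 0.005 0.004]
brush [ 0.527 -0.408  0.01 ] [0.019 0.025 0.023 0.018 0.021 0.025 0.012 0.017 0.005]
hub 121 [ 0.45417788 -0.27075064  0.05963118] ((454.5044250488281, -271.06597900390625), (35.57435989379883, 30.893510818481445), 21.606369018554688)
disc 462 ((454.37408447265625, -270.9879455566406), 44.26066207885742)
deck 4994 ((614.6776123046875, 25.640060424804688), (250.56094360351562, 300.35400390625), 75.92446899414062)
pin 380 ((520.8353881835938, 12.934252738952637), 33.78786087036133)
shaft 43 [0.53592656 0.08111603 0.12730105] 0.13530170909229877
```

View pics/c1.png

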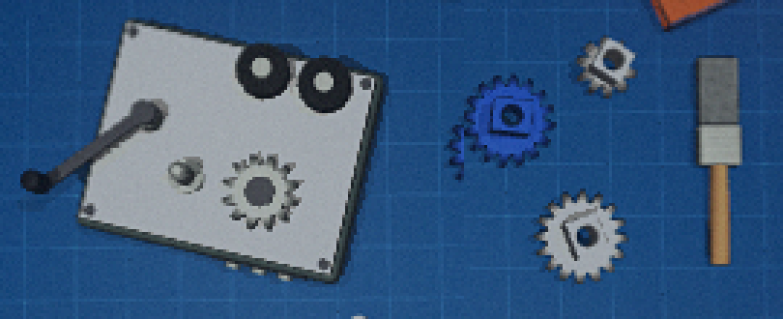

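The crop shows the machine with its front towards the robot. The shaft is at crop (185,172), the pinion at (262,190), and the keeper arm runs from (150,113) to (35,180). The gear at (582,236) has a pale hub.

```bash
cat >> h.py <<'E'
def goto(xyz,yaw=None):
    """shift (cm, tool axes now) then turn about tool z (deg); yaw = world angle of tool y (deg, mod 180)"""
    o=env.get_obs(); Rm=R.from_rotvec(o['eef_rot']).as_matrix()
    d=Rm.T@(np.array(xyz)-o['ee_pos'])*100
    y=np.degrees(np.arctan2(Rm[1,1],Rm[0,1]))
    print('t',round(o['time_s'],2),'pos',o['ee_pos'].round(4),'yawy',y.round(2),'tilt',np.degrees(np.arccos(-Rm[2,2])).round(2),'q6',o['qpos'][5].round(2))
    print('shift cm',d.round(2), 'rows',np.ceil(np.linalg.norm(d)/6).astype(int))
    if yaw is not None:
        t=-((yaw-y+90)%180-90); print('turn about tool z',t.round(2))
E
python3 - <<'E'
from h import *
s=snap('wrist');print(np.array(s['mount']).round(3),s['camera_matrix'])
goto([.5,.08,.36])
E
```

```text
[[-0.    -0.966 -0.257  0.071]
 [ 1.    -0.     0.    -0.   ]
 [-0.    -0.257  0.966 -0.168]
 [ 0.     0.     0.     1.   ]] [[330.27420959   0.         322.06570942]
 [  0.         330.27420959 203.24681316]
 [  0.           0.           1.        ]]
t 0.15 pos [0.1884 0.5692 0.2178] yawy 71.68 tilt 0.08 q6 -0.09
shift cm [-44.95 -36.66 -14.17] rows 10
```

```bash
python3 -m jog '{"gripper":[0,0,0,0,0,0,0,0,0,0],"linear":[[-4.3,-3.9,-0.3],[-4.3,-3.9,-0.3],[-4.3,-3.9,-0.3],[-4.3,-3.9,-0.3],[-4.3,-3.9,-0.3],[-4.3,-3.9,-0.3],[-4.3,-3.9,-0.3],[-4.3,-3.9,-0.3],[-4.3,-3.9,-0.3],[-4.3,-3.9,-0.3]],"angular":[[0,0,0],[0,0,0],[0,0,0],[0,0,0],[0,0,0],[0,0,0],[0,0,0],[0,0,0],[0,0,0],[0,0,0]]}'
python3 -m jog '{"gripper":[0],"linear":[[0,0,0]],"angular":[[0,0,0]]}'
python3 - <<'E'
from h import *
s=snap('wrist');save(s,'w1.pkl');png(s,'w1.png')
goto([.454,-.271,.2],21.6)
P=cloud(s)
def reg(c,r,z0,z1):
    Q=P.reshape(-1,3);return Q[(np.hypot(Q[:,0]-c[0],Q[:,1]-c[1])<r)&(Q[:,2]>z0)&(Q[:,2]<z1)]
Q=reg((.521,.013),.05,.09,.106);print('pin',len(Q),Q[:,2].mean(),cv2.minEnclosingCircle((Q[:,:2]*1e3).astype(np.float32)))
Q=reg((.536,.081),.02,.118,.14);print('shaft',len(Q),Q.mean(0),Q[:,2].max(),(Q[:,:2].max(0)+Q[:,:2].min(0))/2)
Q=reg((.526,.206),.05,.145,.165);print('handle',len(Q),Q.mean(0),cv2.minEnclosingCircle((Q[:,:2]*1e3).astype(np.float32)))
E
```

```text
time_s: 1.4
ee_pos: [0.4747, 0.0624, 0.2487]
eef_rot: [0.5, 3.101, 0.0]
wrist_force: [1.7, 0.9, -0.5]
width: 0.0928
gripper_force: 0.0
time_s: 1.52
ee_pos: [0.4753, 0.0607, 0.2484]
eef_rot: [-0.508, -3.1, 0.002]
wrist_force: [-0.2, 0.2, 0.9]
width: 0.0932
gripper_force: 0.0
t 1.57 pos [0.4745 0.0626 0.2482] yawy 71.46 tilt 0.05 q6 -1.22
shift cm [ -8.67 -32.27   4.82] rows 6
turn about tool z 49.86
pin 2571 0.1001165671908409 ((520.9426879882812, 14.719873428344727), 34.408424377441406)
shaft 290 [0.53435453 0.08334467 0.12930896] 0.13524989721011949 [0.53709602 0.08326787]
handle 442 [0.52578463 0.20474636 0.15374313] ((527.2301635742188, 206.23388671875), 9.111391067504883)
```

View pics/w1.png

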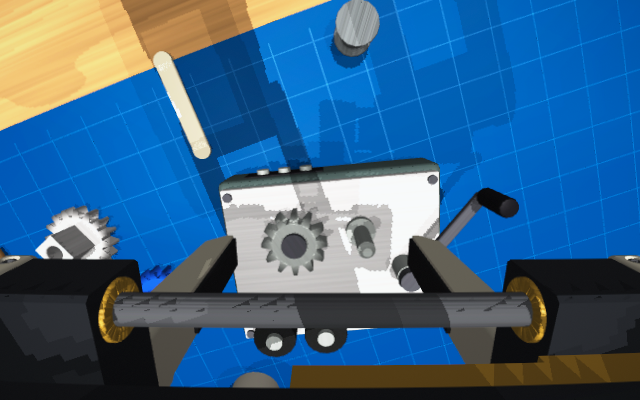

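The wrist view shows the pinion at (294,243), the shaft tip at (367,250), the keeper handle at (505,207) and the front deck screws at (227,198) and (432,180).

Run:
```python
from h import *
from scipy.optimize import least_squares
t=load('top.pkl');w=load('w1.pkl')
a=px(t,215.3,192.4,.07);b=px(t,296.4,211,.07);c=px(t,230.9,131,.07)
print('yaw top',np.degrees(np.arctan2((a-b)[1],(a-b)[0]))-90,np.degrees(np.arctan2((c-a)[1],(c-a)[0])),np.linalg.norm(a-b))
a=px(w,432,180,.07);b=px(w,227,198,.07);print('yaw wrist',np.degrees(np.arctan2((a-b)[1],(a-b)[0]))-90,np.linalg.norm(a-b),a,b)
print('pin',px(w,294,244,.098),'shafttip',px(w,367,251,.132),'handle',px(w,508,208,.154))
P=cloud(w).reshape(-1,3)
m=(P[:,2]>.092)&(P[:,2]<.108);Q=P[m][:,:2]
# joint fit of the pinion's centre and phase against a tooth model: gaps inside r 34, deep 10
c=np.array([.521,.0145])
Q=Q[np.hypot(*(Q-c).T)<.042]
best=None
for dx in np.arange(-4,4.1,.5):
  for dy in np.arange(-4,4.1,.5):
    q=Q-c-np.array([dx,dy])/1e3;r=np.hypot(*q.T);th=np.arctan2(q[:,1],q[:,0])
    z=np.exp(12j*th[(r>.027)&(r<.034)]).sum()
    sc=abs(z)-3*(r>.0345).sum()
    if best is None or sc>best[0]: best=(sc,dx,dy,np.degrees(np.angle(z))/12)
print(best,c+np.array(best[1:3])/1e3,'pinion tooth world angle mod 30')
im=w['image'][195:290,245:345,::-1]
cv2.imwrite('pics/pin.png',cv2.resize(im,None,fx=6,fy=6,interpolation=cv2.INTER_CUBIC))
```

```text
yaw top -13.264461410438159 -13.858594942725354 0.22071488585209792
yaw wrist -13.48193320764166 0.22136394709081633 [0.50851508 0.17307105 0.07      ] [ 0.45690657 -0.04219288  0.07      ]
pin [0.52028177 0.01459267 0.098     ] shafttip [0.53644431 0.0836797  0.132     ] handle [0.52757524 0.20635129 0.154     ]
(np.float64(403.390705601947), np.float64(-0.5), np.float64(0.5), np.float64(12.636272142194914)) [0.5205 0.015 ] pinion tooth world angle mod 30
```

View pics/pin.png

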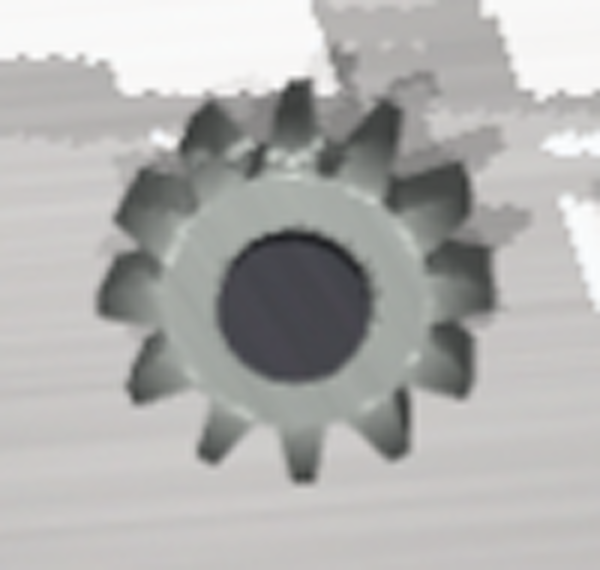

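The pinion crop shows its tooth tips at crop (300,85), (303,478), (100,290) and (492,280), with chamfered teeth.

Run:
```python
from h import *
w=load('w1.pkl')
for z in(.09,.098):
  for p,q in(((295,209.2),(295.5,274.7)),((261.7,243.3),(327,241.7)),((279.8,212.5),(311.5,270.5)),((309.5,212.5),(279.8,271.5))):
    a=px(w,*p,z);b=px(w,*q,z);d=a-b;print(np.linalg.norm(d).round(4),((a+b)/2).round(4),np.degrees(np.arctan2(d[1],d[0]))%30)
goto([.454,-.271,.2],21.6)
```

```text
0.074 [0.5223 0.0145 0.09  ] 10.542755684502282
0.0691 [0.5216 0.0137 0.09  ] 12.928441842944963
0.0729 [0.5219 0.0156 0.09  ] 7.501905831481423
0.0744 [0.5219 0.0136 0.09  ] 15.134250936004122
0.0722 [0.5195 0.0162 0.098 ] 10.542755684502254
0.0674 [0.5188 0.0154 0.098 ] 12.928441842945034
0.0711 [0.5191 0.0172 0.098 ] 7.501905831481423
0.0725 [0.5191 0.0153 0.098 ] 15.13425093600415
t 1.57 pos [0.4745 0.0626 0.2482] yawy 71.46 tilt 0.05 q6 -1.22
shift cm [ -8.67 -32.27   4.82] rows 6
turn about tool z 49.86
```

```bash
python3 -m jog '{"gripper":[0,0,0,0,0,0],"linear":[[-1.45,-5.4,0.8],[-1.45,-5.4,0.8],[-1.45,-5.4,0.8],[-1.45,-5.4,0.8],[-1.45,-5.4,0.8],[-1.45,-5.4,0.8]],"angular":[[0,0,0],[0,0,0],[0,0,0],[0,0,0],[0,0,0],[0,0,0]]}'
python3 -m jog '{"gripper":[0,0,0,0,0,0],"linear":[[0,0,0],[0,0,0],[0,0,0],[0,0,0],[0,0,0],[0,0,0]],"angular":[[0,0,10],[0,0,10],[0,0,10],[0,0,10],[0,0,10],[0,0,0]]}'
python3 - <<'E'
from h import *
s=snap('wrist');save(s,'w2.pkl');png(s,'w2.png')
goto([.454,-.271,.1],21.6)
P=cloud(s).reshape(-1,3)
c=np.array([.4543,-.271])
Q=P[(np.hypot(*(P[:,:2]-c).T)<.06)]
H=Q[(Q[:,2]>.052)&(Q[:,2]<.07)];print('hub',len(H),H[:,2].mean(),cv2.minAreaRect((H[:,:2]*1e3).astype(np.float32)))
D=Q[(Q[:,2]>.008)&(Q[:,2]<.03)];print('disc',len(D),cv2.minEnclosingCircle((D[:,:2]*1e3).astype(np.float32)))
E
```

```text
time_s: 2.33
ee_pos: [0.4551, -0.2708, 0.2004]
eef_rot: [0.497, 3.102, 0.001]
wrist_force: [2.2, -0.7, -0.2]
width: 0.0925
gripper_force: 0.0
time_s: 3.08
ee_pos: [0.4553, -0.2692, 0.2005]
eef_rot: [-1.76, -2.602, -0.001]
wrist_force: [0.5, -0.0, 0.1]
width: 0.0929
gripper_force: 0.0
t 3.12 pos [ 0.4552 -0.2694  0.2005] yawy 21.99 tilt 0.03 q6 -1.02
shift cm [-0.1  -0.17 10.05] rows 2
turn about tool z 0.39
hub 930 0.061038225393030256 ((454.7877197265625, -269.74102783203125), (35.76950454711914, 30.584379196166992), 20.843669891357422)
disc 2880 ((454.8688049316406, -269.7776794433594), 44.083251953125)
```

View pics/w2.png

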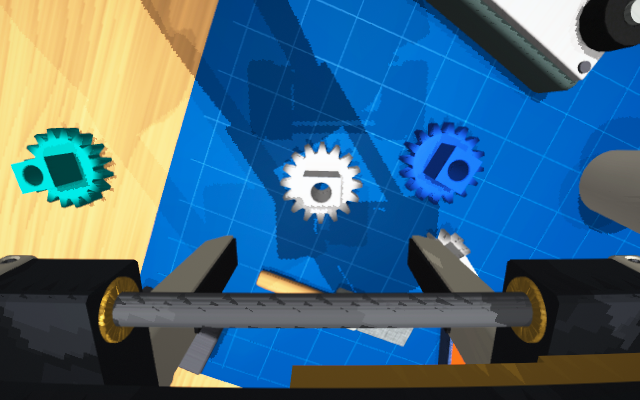

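The wanted gear is centred between the fingers at (322,183), with the flat sides of its hub facing the pads. Next I descend and grip.

```bash
python3 -m jog '{"gripper":[0,0,0,0,0,0],"linear":[[-0.05,-0.07,0],[0,0,5],[0,0,5],[0,0,4],[0,0,2.6],[0,0,1]],"angular":[[0,0,1],[0,0,0],[0,0,0],[0,0,0],[0,0,0],[0,0,0]]}'
python3 -m jog '{"gripper":[255,255,255,255,255,255,255],"linear":[[0,0,0],[0,0,0],[0,0,0],[0,0,0],[0,0,0],[0,0,0],[0,0,0]],"angular":[[0,0,0],[0,0,0],[0,0,0],[0,0,0],[0,0,0],[0,0,0],[0,0,0]]}' 40
python3 - <<'E'
from h import *
goto([.536,.083,.24]); o=env.get_obs();print(o['width'],o['gripper_force'],o['wrist_force'])
E
```

```text
time_s: 3.88
ee_pos: [0.4533, -0.2705, 0.0227]
eef_rot: [-1.783, -2.583, -0.0]
wrist_force: [0.3, 0.3, 0.1]
width: 0.0932
gripper_force: 0.0
time_s: 4.75
ee_pos: [0.4545, -0.2714, 0.0247]
eef_rot: [1.787, 2.584, 0.0]
wrist_force: [0.1, 0.3, 0.7]
width: 0.0357
gripper_force: 40.0
t 4.75 pos [ 0.4545 -0.2714  0.0247] yawy 20.68 tilt 0.01 q6 -1.0
shift cm [ 30.28  20.14 -21.53] rows 8
0.03570324444265006 39.989644289016724 [0.07005726 0.32383201 0.74014767]
```

```bash
python3 -m jog '{"gripper":[255,255,255,255,255,255,255,255,255,255],"linear":[[0,0,-2],[0,0,-5],[0,0,-5.5],[0,0,-5],[5,3.3,0],[5,3.4,0],[5,3.4,0],[5,3.4,0],[5,3.4,0],[5,3.3,0]],"angular":[[0,0,0],[0,0,0],[0,0,0],[0,0,0],[0,0,0],[0,0,0],[0,0,0],[0,0,0],[0,0,0],[0,0,0]]}'
python3 -m jog '{"gripper":[255,255,255,255,255,255],"linear":[[0,0,0],[0,0,0],[0,0,0],[0,0,0],[0,0,0],[0,0,0]],"angular":[[0,0,9],[0,0,9],[0,0,9],[0,0,9],[0,0,6],[0,0,0]]}'
python3 - <<'E'
from h import *
goto([.5367,.0837,.17],-21.2)
for n in('top','scene'):
    s=snap(n);save(s,n+'2.pkl');P=cloud(s).reshape(-1,3)
    m=(np.hypot(P[:,0]-.5367,P[:,1]-.0837)<.075)
    for z0,z1 in((.18,.2),(.165,.2)):
        D=P[m&(P[:,2]>z0)&(P[:,2]<z1)]
        if len(D)>5: print(n,len(D),D.min(0),D.max(0))
im=[s['image'][110:240,290:450,::-1] for s in (load('scene2.pkl'),load('scene2.pkl'))][0]
t=load('top2.pkl')['image'][130:235,185:345,::-1]
cv2.imwrite('pics/held.png',np.vstack([cv2.resize(im,(440,300),interpolation=2),cv2.resize(t,(440,289),interpolation=2)]))
E
```

```text
time_s: 6.0
ee_pos: [0.5371, 0.0824, 0.1987]
eef_rot: [-1.786, -2.583, 0.002]
wrist_force: [1.7, -0.7, -5.2]
width: 0.0363
gripper_force: 40.0
time_s: 6.75
ee_pos: [0.5368, 0.0805, 0.1986]
eef_rot: [-2.593, -1.773, 0.003]
wrist_force: [-0.5, 0.2, -4.1]
width: 0.0359
gripper_force: 40.0
t 6.75 pos [0.5368 0.0805 0.1986] yawy -21.28 tilt 0.11 q6 0.43
shift cm [ 0.3  -0.12  2.86] rows 1
turn about tool z -0.08
top 140 [0.50741364 0.03654254 0.18031445] [0.55659781 0.06007902 0.19931898]
top 147 [0.50677879 0.03654254 0.17262613] [0.55659781 0.06007902 0.19931898]
scene 364 [0.49193644 0.03753369 0.18003818] [0.58321237 0.12318178 0.19971678]
scene 422 [0.49193644 0.03753369 0.16982975] [0.58393858 0.12318178 0.19971678]
```

View pics/held.png

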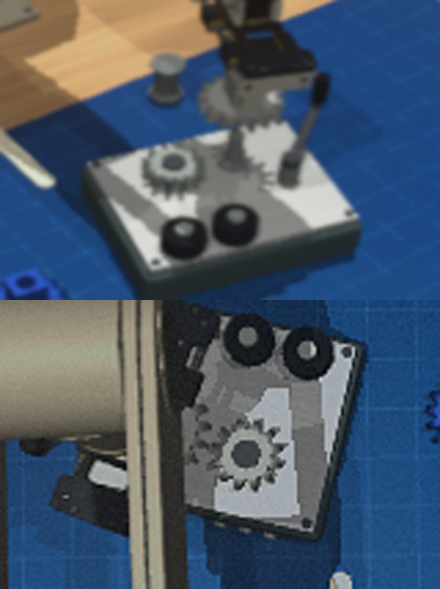

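The held gear is upright above the shaft. I'll fit its disc to get its offset from the TCP.

Run:
```python
from h import *
from scipy.optimize import minimize
for names in(('scene2.pkl',),('top2.pkl',),('scene2.pkl','top2.pkl')):
    P=np.vstack([cloud(load(n)).reshape(-1,3) for n in names])
    D=P[(P[:,2]>.183)&(P[:,2]<.2)&(np.hypot(P[:,0]-.5368,P[:,1]-.0805)<.07)][:,:2]*1e3
    th=np.arctan2(*(D-[536.8,80.5]).T[::-1]);b=np.floor(np.degrees(th)/11.25).astype(int)
    # outermost point per half pitch -> tips
    r=np.hypot(*(D-[536.8,80.5]).T)
    E=np.array([D[b==k][np.argmax(r[b==k])] for k in np.unique(b)]); rr=np.hypot(*(E-[536.8,80.5]).T);E=E[rr>41]
    f=minimize(lambda c:np.abs(np.hypot(*(E-c).T)-44).sum(),[536.8,80.5],method='Nelder-Mead')
    c=f.x
    q=D-c;r=np.hypot(*q.T);t=np.arctan2(q[:,1],q[:,0]);z=np.exp(16j*t[(r>39)&(r<44)]).sum()
    print(names,len(E),c,f.fun,'tooth phase mod22.5',np.degrees(np.angle(z))/16,abs(z)/((r>39)&(r<44)).sum())
```

```text
('scene2.pkl',) 17 [539.25360514  81.00305446] 22.20526141198002 tooth phase mod22.5 1.5637217360751334 0.5756003064682866
('top2.pkl',) 7 [537.54187637  81.15062402] 4.28091071993979 tooth phase mod22.5 1.396870418769495 0.7871163409382391
('scene2.pkl', 'top2.pkl') 20 [539.1147206  80.4215723] 26.358886039745244 tooth phase mod22.5 0.864686847074338 0.5868714173436922
```

```bash
python3 -m jog '{"gripper":[255,255,255,255],"linear":[[0.2,-0.12,1.5],[0,0,1.5],[0,0,0.4],[0,0,0]],"angular":[[0,0,0],[0,0,0],[0,0,0],[0,0,0]]}'
python3 -m jog '{"gripper":[255,255,255,255],"linear":[[0,0,0.5],[0,0,0.5],[0,0,0.5],[0,0,0]],"angular":[[0,0,0],[0,0,0],[0,0,0],[0,0,0]]}'
python3 - <<'E'
from h import *
goto([.5363,.0828,.1027],-21.2);o=env.get_obs();print(o['wrist_force'],o['wrist_torque'])
E
```

```text
time_s: 7.35
ee_pos: [0.5366, 0.0828, 0.1648]
eef_rot: [-2.593, -1.772, 0.002]
wrist_force: [0.7, 0.2, -4.1]
width: 0.0357
gripper_force: 40.0
time_s: 7.85
ee_pos: [0.5367, 0.0828, 0.15]
eef_rot: [-2.594, -1.772, 0.001]
wrist_force: [-1.5, 0.1, -4.6]
width: 0.0357
gripper_force: 40.0
t 7.85 pos [0.5367 0.0828 0.15  ] yawy -21.32 tilt 0.06 q6 0.43
shift cm [-0.01 -0.03  4.73] rows 1
turn about tool z -0.12
[-1.50434861  0.09661774 -4.63643824] [-0.11160561  0.1439599   0.0081837 ]
```

```bash
python3 -m jog '{"gripper":[255,255,255,255,255],"linear":[[0,0,0.5],[0,0,0.5],[0,0,0.5],[0,0,0.5],[0,0,0]],"angular":[[0,0,0],[0,0,0],[0,0,0],[0,0,0],[0,0,0]]}'
python3 -m jog '{"gripper":[255,255,255,255,255],"linear":[[0,0,0.3],[0,0,0.3],[0,0,0.3],[0,0,0.2],[0,0,0]],"angular":[[0,0,0],[0,0,0],[0,0,0],[0,0,0],[0,0,0]]}'
```

```text
time_s: 8.48
ee_pos: [0.5367, 0.0828, 0.1299]
eef_rot: [-2.594, -1.772, 0.001]
wrist_force: [-0.0, 0.3, -4.2]
width: 0.0357
gripper_force: 40.0
time_s: 9.1
ee_pos: [0.537, 0.0829, 0.1194]
eef_rot: [-2.594, -1.772, 0.0]
wrist_force: [-0.1, -0.3, -4.7]
width: 0.0358
gripper_force: 40.0
```

```bash
python3 -m jog '{"gripper":[255,255,255,255],"linear":[[0,0,0.4],[0,0,0.4],[0,0,0.4],[0,0,0]],"angular":[[0,0,0],[0,0,0],[0,0,0],[0,0,0]]}'
python3 -m jog '{"gripper":[255,255,255,255],"linear":[[0,0,0.2],[0,0,0.2],[0,0,0.1],[0,0,0]],"angular":[[0,0,0],[0,0,0],[0,0,0],[0,0,0]]}'
```

```text
time_s: 9.6
ee_pos: [0.5368, 0.0829, 0.107]
eef_rot: [-2.594, -1.772, 0.001]
wrist_force: [0.4, -0.1, -5.1]
width: 0.0363
gripper_force: 40.0
time_s: 10.1
ee_pos: [0.5372, 0.0829, 0.1027]
eef_rot: [2.594, 1.772, 0.0]
wrist_force: [-1.5, -0.5, -3.3]
width: 0.0355
gripper_force: 40.0
```

```bash
python3 -m jog '{"gripper":[255,255,255],"linear":[[0,0,0.1],[0,0,0.05],[0,0,0]],"angular":[[0,0,0],[0,0,0],[0,0,0]]}'
python3 -m jog '{"gripper":[110,110,110,110,110],"linear":[[0,0,0],[0,0,0],[0,0,0],[0,0,0],[0,0,0]],"angular":[[0,0,0],[0,0,0],[0,0,0],[0,0,0],[0,0,0]]}'
python3 -m jog '{"gripper":[110,110,110,110],"linear":[[0,0,-1],[0,0,-4],[0,0,-5],[0,0,0]],"angular":[[0,0,0],[0,0,0],[0,0,0],[0,0,0]]}'
python3 - <<'E'
from h import *
goto([.44,.11,.2])
s=snap('wrist');save(s,'w3.pkl');png(s,'w3.png')
P=cloud(s).reshape(-1,3);m=np.hypot(P[:,0]-.5367,P[:,1]-.0837)
for z0,z1,r in((.125,.15,.03),(.088,.108,.03)):
    Q=P[(m<r)&(P[:,2]>z0)&(P[:,2]<z1)]; 
    if len(Q):print(len(Q),np.median(Q,0))
E
```

```text
time_s: 10.48
ee_pos: [0.5372, 0.0829, 0.1026]
eef_rot: [2.594, 1.772, 0.0]
wrist_force: [-7.5, -0.9, 9.4]
width: 0.0359
gripper_force: 40.0
time_s: 11.1
ee_pos: [0.5371, 0.0828, 0.1011]
eef_rot: [-2.594, -1.772, 0.0]
wrist_force: [0.8, -0.5, -0.1]
width: 0.0529
gripper_force: 0.0
time_s: 11.6
ee_pos: [0.5404, 0.0831, 0.2074]
eef_rot: [2.59, 1.769, 0.013]
wrist_force: [0.0, -0.2, 0.2]
width: 0.053
gripper_force: 0.0
t 11.6 pos [0.5404 0.0831 0.2074] yawy -21.32 tilt 0.57 q6 0.43
shift cm [ -1.14 -10.34   0.65] rows 2
2044 [0.53808495 0.0848512  0.13918463]
1486 [0.542198   0.09800734 0.09971218]
```

View pics/w3.png

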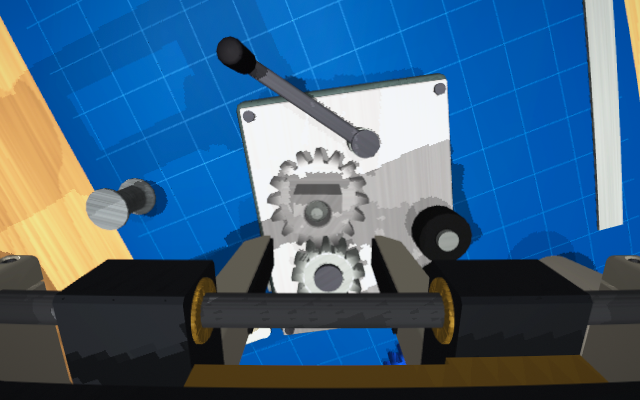

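The gear is home: it meshes with the pinion at (328,280) and its hub top reads 0.139 m against the expected 0.138. Next is the keeper handle, at (235,52).

```bash
python3 -m jog '{"gripper":[110,110,110,110,110,110,110,110,110],"linear":[[0,0,0],[0,0,0],[0,0,0],[0,0,0],[0,0,0],[0,0,0],[0,0,0],[0,0,0],[0,0,0]],"angular":[[0,0,-10],[0,0,-10],[0,0,-10],[0,0,-10],[0,0,-10],[0,0,-10],[0,0,-10],[0,0,-10],[0,0,-1]]}'
python3 - <<'E'
from h import *
s=load('w3.pkl');P=cloud(s).reshape(-1,3)
Q=P[(np.hypot(P[:,0]-.527,P[:,1]-.206)<.04)&(P[:,2]>.146)&(P[:,2]<.165)];print(len(Q),cv2.minEnclosingCircle((Q[:,:2]*1e3).astype(np.float32)))
goto([.5273,.2065,.2],60)
E
```

```text
time_s: 12.78
ee_pos: [0.5364, 0.0828, 0.1998]
eef_rot: [-0.822, -3.03, 0.001]
wrist_force: [0.1, -0.4, -0.1]
width: 0.0527
gripper_force: 0.0
715 ((527.6139526367188, 206.60220336914062), 8.945173263549805)
t 12.78 pos [0.5364 0.0828 0.1998] yawy 59.66 tilt 0.12 q6 -0.98
shift cm [ 7.03 10.22 -0.02] rows 3
turn about tool z -0.34
```

```bash
python3 -m jog '{"gripper":[110,110,110,110,110,110,110],"linear":[[2.3,3.4,0],[2.3,3.4,0],[2.4,3.4,0],[0,0,3],[0,0,3],[0,0,2.5],[0,0,0]],"angular":[[0,0,0],[0,0,0],[0,0,0],[0,0,0],[0,0,0],[0,0,0],[0,0,0]]}'
python3 -m jog '{"gripper":[255,255,255,255,255],"linear":[[0,0,0],[0,0,0],[0,0,0],[0,0,0],[0,0,0]],"angular":[[0,0,0],[0,0,0],[0,0,0],[0,0,0],[0,0,0]]}' 8
python3 - <<'E'
from h import *
p=np.array([.5909,.117])
for th in range(125,200,8):
    h=p+.11*np.array([np.cos(np.radians(th)),np.sin(np.radians(th))]);print(th);goto([*h,.1148])
E
```

```text
time_s: 13.65
ee_pos: [0.5258, 0.2056, 0.113]
eef_rot: [-0.825, -3.026, 0.005]
wrist_force: [0.3, 0.1, 0.7]
width: 0.0528
gripper_force: 0.0
time_s: 14.28
ee_pos: [0.5286, 0.2063, 0.1167]
eef_rot: [0.822, 3.031, 0.001]
wrist_force: [-1.7, -1.1, 3.9]
width: 0.0181
gripper_force: 8.0
125
t 14.28 pos [0.5286 0.2063 0.1167] yawy 59.67 tilt 0.05 q6 -0.76
shift cm [0.11 0.03 0.19] rows 1
133
t 14.28 pos [0.5286 0.2063 0.1167] yawy 59.67 tilt 0.05 q6 -0.76
shift cm [ 0.65 -1.41  0.19] rows 1
141
t 14.28 pos [0.5286 0.2063 0.1167] yawy 59.67 tilt 0.05 q6 -0.76
shift cm [ 0.98 -2.9   0.19] rows 1
149
t 14.28 pos [0.5286 0.2063 0.1167] yawy 59.67 tilt 0.05 q6 -0.76
shift cm [ 1.11 -4.43  0.19] rows 1
157
t 14.28 pos [0.5286 0.2063 0.1167] yawy 59.67 tilt 0.05 q6 -0.76
shift cm [ 1.02 -5.96  0.19] rows 2
165
t 14.28 pos [0.5286 0.2063 0.1167] yawy 59.67 tilt 0.05 q6 -0.76
shift cm [ 0.72 -7.47  0.19] rows 2
173
t 14.28 pos [0.5286 0.2063 0.1167] yawy 59.67 tilt 0.05 q6 -0.76
shift cm [ 0.21 -8.92  0.19] rows 2
181
t 14.28 pos [0.5286 0.2063 0.1167] yawy 59.67 tilt 0.05 q6 -0.76
shift cm [ -0.49 -10.28   0.19] rows 2
189
t 14.28 pos [0.5286 0.2063 0.1167] yawy 59.67 tilt 0.05 q6 -0.76
shift cm [ -1.38 -11.53   0.19] rows 2
197
t 14.28 pos [0.5286 0.2063 0.1167] yawy 59.67 tilt 0.05 q6 -0.76
shift cm [ -2.43 -12.65   0.19] rows 3
```

```bash
python3 -m jog '{"gripper":[255,255,255,255,255,255],"linear":[[0,0,-0.2],[0.53,-1.44,0],[0.33,-1.49,0],[0.13,-1.53,0],[-0.09,-1.53,0],[0,0,0]],"angular":[[0,0,0],[0,0,0],[0,0,0],[0,0,0],[0,0,0],[0,0,0]]}'
python3 -m jog '{"gripper":[255,255,255,255],"linear":[[-0.15,-0.75,0],[-0.15,-0.75,0],[-0.2,-0.7,0],[0,0,0]],"angular":[[0,0,0],[0,0,0],[0,0,0],[0,0,0]]}'
python3 - <<'E'
from h import *
o=env.get_obs();d=o['ee_pos'][:2]-[.5909,.117];print(np.degrees(np.arctan2(d[1],d[0])),np.hypot(*d),o['wrist_force'])
E
```

```text
time_s: 15.02
ee_pos: [0.4891, 0.1579, 0.1178]
eef_rot: [-0.823, -3.03, 0.002]
wrist_force: [-4.3, 0.4, -2.9]
width: 0.018
gripper_force: 8.0
time_s: 15.52
ee_pos: [0.4835, 0.1367, 0.1181]
eef_rot: [0.823, 3.032, -0.001]
wrist_force: [-0.5, -0.6, -4.7]
width: 0.0181
gripper_force: 8.0
169.63430837857584 0.10923075148069826 [-0.52074961 -0.59677452 -4.72283796]
```

```bash
python3 -m jog '{"gripper":[255,255,255],"linear":[[-0.27,-0.72,0],[-0.32,-0.7,0],[0,0,0]],"angular":[[0,0,0],[0,0,0],[0,0,0]]}'
python3 -m jog '{"gripper":[255,255,255],"linear":[[-0.18,-0.33,0],[-0.18,-0.33,0],[0,0,0]],"angular":[[0,0,0],[0,0,0],[0,0,0]]}'
python3 - <<'E'
from h import *
o=env.get_obs();d=o['ee_pos'][:2]-[.5909,.117];print(np.degrees(np.arctan2(d[1],d[0])),np.hypot(*d),o['wrist_force'],o['width'])
E
```

```text
time_s: 15.9
ee_pos: [0.4815, 0.1222, 0.1184]
eef_rot: [0.822, 3.032, 0.002]
wrist_force: [-0.6, 3.8, -3.8]
width: 0.0176
gripper_force: 8.0
time_s: 16.27
ee_pos: [0.4809, 0.1179, 0.1185]
eef_rot: [-0.82, -3.031, -0.009]
wrist_force: [-2.5, 21.0, -2.9]
width: 0.0255
gripper_force: 8.0
179.5059563307227 0.1099811204314137 [-2.51705833 21.04137644 -2.88629401] 0.02553230257090969
```

```bash
python3 -m jog '{"gripper":[110,110,110,110],"linear":[[0.1,0.2,0],[0,0,0],[0,0,0],[0,0,0]],"angular":[[0,0,0],[0,0,0],[0,0,0],[0,0,0]]}'
python3 -m jog '{"gripper":[110,110,110,110],"linear":[[0,0,-3],[0,0,-4],[0,0,-3],[0,0,0]],"angular":[[0,0,0],[0,0,0],[0,0,0],[0,0,0]]}'
python3 - <<'E'
from h import *
s=snap('wrist');save(s,'w4.pkl');png(s,'w4.png')
P=cloud(s).reshape(-1,3)
Q=P[(np.hypot(P[:,0]-.481,P[:,1]-.12)<.04)&(P[:,2]>.146)&(P[:,2]<.165)];c,r=cv2.minEnclosingCircle((Q[:,:2]*1e3).astype(np.float32));print(len(Q),c,r)
d=np.array(c)/1e3-[.5909,.117];print(np.degrees(np.arctan2(d[1],d[0])),np.hypot(*d))
E
```

```text
time_s: 16.77
ee_pos: [0.4814, 0.1167, 0.1183]
eef_rot: [0.822, 3.032, -0.0]
wrist_force: [0.2, -0.7, -0.1]
width: 0.0525
gripper_force: 0.0
time_s: 17.27
ee_pos: [0.4831, 0.1171, 0.2212]
eef_rot: [0.821, 3.027, 0.003]
wrist_force: [0.4, -0.3, -0.5]
width: 0.0528
gripper_force: 0.0
466 (481.18499755859375, 122.67674255371094) 8.94008731842041
177.0381114584474 0.10986176389781338
```

View pics/w4.png

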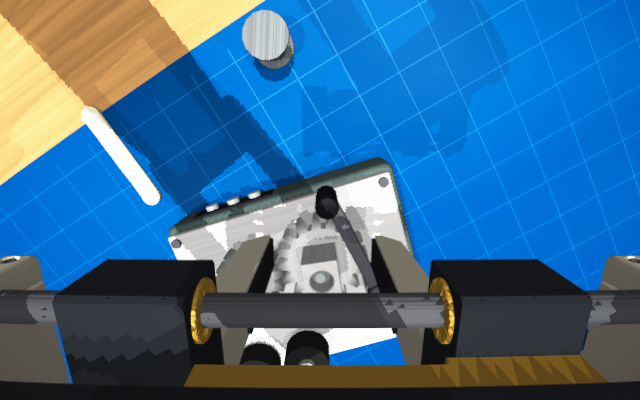

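The keeper lies across the rim with its handle at (326,200), 177° from its pivot. It stopped hard there at 21 N and clears the hub. The gear is still seated and the gripper is free.

Run:
```python
from h import *
P=cloud(load('w4.pkl')).reshape(-1,3);Q=P[(np.hypot(P[:,0]-.5367,P[:,1]-.0837)<.02)&(P[:,2]>.12)&(P[:,2]<.16)];print(len(Q),np.median(Q,0))
print(env.sign_off())
```

```text
1310 [0.53330723 0.08641292 0.13871208]
the job is handed in; nothing more can be done
None
```

The larger gear is home on the shaft in mesh with the pinion (no rocking needed), the keeper arm is swung to its stop, the gripper is clear, and the job is handed in; the smaller gear, pot and brush were not touched.

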